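# Hang wet ear defenders on the gear dryer and set its recessed dial

## Task

Hang the wet yellow ear defenders by their headband over the chrome rail of the gear dryer, one cup on each side of the rail, and let them hang free. Then reach into the well on the dryer's black control pod and turn the dial clockwise until its red pointer line is at the green mark. Leave everything else on the ledge where it lies.

Things in the scene. Friction and masses are not known exactly. Their poses are not given: they have to be found in the camera images.
- dryer: Fixed gear dryer: white base 200 mm in x, y from -190 to +270 mm, deck 48 mm above the ledge; chrome rail along y at x = 0, uprights at y = -160 and +60 mm; black control pod 160 (x) by 130 (y) mm centred at y = +200 mm, flat top 90 mm high, in its middle a round well 80 mm wide, 42 mm deep (2 mm rim). Origin: on the ledge, z up, y along the base to the pod. Slots and marks are flat.
- rail_mid (a point): Middle of the rail, on the axis of its round bar (14 mm diameter, top 185 mm above the ledge; the uprights are no higher); axes as the dryer's (y along the bar). The straight free bar runs 100 mm to each side.
- dial_grip (a point): On the dial's vertical axis, 68 mm above the ledge: grip height, at the middle of the dial's white grip bar. The bar is 44 mm long, 12 mm thick and stands from 55 to 79 mm above the ledge on a grey disc 50 mm wide; its top is 11 mm below the pod's top. Each flat side of the bar is 34 mm from the well's wall, so the fingers can open only a little. Axes as the dryer's.
- pointer (a point): Outer end, at the top, of the red pointer line on the dial's grip bar (22 mm from the axis, 79 mm above the ledge). The line runs along the bar from the axis to this end. Turns with the dial.
- green_mark (a point): Middle of the green mark on the pod's top beside the well, 51 mm from the dial's axis, 90 mm above the ledge; the mark is about 20 degrees wide seen from the axis.
- dial (a joint): Dial angle in rad, 0 (off) to 4.71, growing clockwise seen from above. Stays where it is left; friction about 0.05 N m. The pointer line's direction in the dryer's x-y axes is 2.356 - value (rad, anticlockwise from the dryer's +x). It points at the middle of the green mark at 1.65.
- muffs: Rigid ear defenders: yellow cups, black cushions, black headband with a grey crown pad; 132 mm tall, 130 mm wide (y, cup to cup), cups 62 mm deep (x), 72 mm tall; gap between the cushions 54 mm; 130 to 210 g. Start standing on the cups as an upright arch. Origin: on the underside, midway between the cups, z up to the crown. x is the band's width: along the rail when hung, either way round.
- crown (a point): Centre of the grey crown pad at the top of the headband, 125 mm above the underside of the cups. The pad is 30 mm wide (x), 42 mm long (y) and 14 mm thick, 118 to 132 mm above the underside; its flat underside rests on the rail when hung. Can be gripped across its 30 mm width from above.
- tray: Clear acrylic tray, 120 x 190 x 30 mm, holding two mask lenses. Origin: centre of its underside.
- lens_a: Mask lens with black silicone edge, about 70 mm, 10 mm thick, in the tray.
- lens_b: Mask lens with black silicone edge, about 70 mm, 10 mm thick, in the tray.
- whistle: Red plastic whistle, 50 mm long, 22 mm tall, on the dryer's deck between the rail and the pod.
- clip: Aluminium snap clip, 70 mm long, 8 mm thick, lying on the ledge.
- gel_refill: White refill bottle with a blue cap, 48 mm diameter, 130 mm tall, on the ledge. Origin: centre of its underside.
- brush: Wooden brush, 190 mm long, lying on the ledge.

How it is judged:
By the outcome, as a careful person would: the job done as asked, in the order asked, and still so for the second after the job is handed in, with the robot touching nothing.
It also fails if it takes over 59 s, if anything falls off the work surface, if the arm or the gripper's body presses on something with over 40 N, if the wrist force passes 120 N, or if a joint passes its speed limit or range.

## Robot

A 6-joint arm with a two-finger parallel gripper is mounted at the origin on the work surface. World frame = base frame: x ahead of the robot, y to its left, z up, the work surface at z = 0. Lengths are in mm, angles in rad, forces in N, time in s.
With the tool pointing down it reaches from about 250 to 800 mm from the base axis. Payload 3.9 kg.
Tool frame: the origin (TCP) lies at the very end of the fingers, on their centre line; the grasp point (between the pads) lies 19 mm behind it (grip_point_offset is the distance from the TCP to the grasp point, in mm); z points along the fingers, y is the line along which they close (so a half turn about z gives the same grasp; the last joint's range is limited). The gripper opens to 85 mm and grips with 20 to 120 N. Pads are 22 mm wide; open, the fingers measure 114 mm over their backs; the gripper's body (76 mm by 85 mm) begins 54 mm behind the grasp point. The pads swing forward as they close: fully open they stand 13 mm farther back than shut.
Start: joints at [1.209, 0.26, -0.138, 1.173, 0, 1.571], TCP at [185.823, 491.004, 231.304] pointing down, gripper open.
Joint ranges: [-2.78, 2.78], [-0.83, 1.72], [-1.28, 1.37], [-1.9, 2.12], [-1.57, 1.48], [-3.14, 3.14]. Speed limits (rad/s): [2.57, 2.57, 3.14, 3.14, 3.14, 3.14].

## Interface

Orientations are given as a unit quaternion [w, x, y, z].
In Python, from rig import sense, capture, camera_info, finish_job, grip_point_offset gives the robot as it stands.
- The arm moves only by the tool apply_moves, never from a script. Its argument "commands" is a list of rows, each an object of numbers: "tx", "ty", "tz": the shift along the tool's x, y, z in mm; "rx", "ry", "rz": the turn, a rotation vector about the tool's x, y, z in degrees; "claw": the opening, from 0 (shut) to 1 (fully open). A call has 1 to 12 rows; each row is the pose to reach, as a shift and turn from the pose commanded when the call began, along the tool's axes at that moment; what a row does not reach only later rows make up. A row lasts 1/10 s, in which the tool goes at most 50 mm and 8.59 degrees, less where a joint would pass 70% of its speed; a pose out of reach is approached as far as the arm can. A call with a gripper value outside its range is refused whole. The fingers move at their own pace and stop on an object; the grip force is fixed at half the most. Time passes only in rows, so rows that repeat a pose let the fingers close. It gives the time, the measured TCP pose, the force, the opening and the grip force at its end, in the units of the state.
- sense(): the state, without advancing time (a new reading comes with each control period).
- capture(name): name is "scene" or "side" or "wrist"; returns (picture, depth): 480x640x3 uint8, blue, green, red; 480x640 float32, mm along the optical axis (not along the pixel's ray), 0 where there is no reading.
- camera_info(name): a dict with "vertical_fov" (degrees; the focal length in pixels is half the picture's height over the tangent of half this angle, whatever the lens; pixels are square), "cx", "cy" (the principal point, pixels), "extrinsics" (4x4, takes a point from camera to world coordinates); the wrist camera has in their place "hand_eye" (4x4, takes a point from camera to tool coordinates, whose origin is the TCP and whose axes are the flange's). Camera axes: x right, y down, z forward; pixel columns grow to the right and rows downward; lengths in mm; the calibration is good to about 2 mm. A picture is of the moment at which its call begins: read the wrist's pose just before it. camera_info takes no time and is no camera call.
- finish_job(): hands the job in; it is judged then, once.
The state is a dict: "time_s": time; "q": joint angles; "joint_vel": joint speeds; "joint_efforts": joint torques, N m; "tool_pos": TCP position; "tool_rot": TCP orientation; "ft_force": force on the tool from outside, world axes, zero at the start; "moment": the same for the moment, N m; "width": finger opening in mm; "finger_force": force on a finger pad.
Only numpy, scipy, OpenCV 4.12 (cv2) and the standard library are available. Lean on these libraries where they do the work, as an engineer would, in place of code of your own. Each camera call takes 0.05 s, during which the arm holds its last target. There are 200 camera calls.

## Working session

There is one attempt and no reset: what is moved stays moved. The work goes in short steps, Python scripts to look and compute and a tool call to move; the robot and the scene stay as the last step left them, time stands still between calls to the robot, and variables do not carry over. Pictures are saved under pics/ and viewed, at most 10 in all, crops included, and the job is handed in when it is done.

Besides the shell and the picture viewer there is one more tool, called after "Request:" as name(argument=value, ...) on one line, values as JSON. apply_moves: Moves the arm, as the interface text tells. Its arguments: {"type":"object","properties":{"commands":{"type":"array"}},"required":["commands"]}

```bash
mkdir -p pics; ls; cat > h.py <<'E'
import numpy as np, cv2
from rig import *
from scipy.spatial.transform import Rotation as R
def T(s):
    M=np.eye(4);w,x,y,z=s["tool_rot"];M[:3,:3]=R.from_quat([x,y,z,w]).as_matrix();M[:3,3]=s["tool_pos"];return M
def cloud(name,save=None):
    s=sense();p,d=capture(name);c=camera_info(name)
    if save: cv2.imwrite("pics/"+save,p)
    f=240/np.tan(np.radians(c["vertical_fov"])/2)
    v,u=np.mgrid[:480,:640]
    P=np.stack([(u-c["cx"])/f*d,(v-c["cy"])/f*d,d,np.ones_like(d)],-1)
    M=c["extrinsics"] if "extrinsics" in c else T(s)@np.array(c["hand_eye"])
    W=(P@np.array(M).T)[...,:3]; W[d==0]=np.nan
    return p,W
E
python3 - <<'E'
from h import *
s=sense();print(s);print(grip_point_offset)
for n in("scene","side","wrist"):
    c=camera_info(n);print(n,c)
    p,W=cloud(n,n+"0.png");np.savez("pics/%s0.npz"%n,p=p,W=W)
E
```

```text
pics
{'time_s': 0.0, 'q': array([ 1.20898349e+00,  2.60670328e-01, -1.39385099e-01,  1.17271054e+00,
       -1.56195520e-05,  1.57078458e+00]), 'joint_vel': array([ 0.00064564, -0.00069434, -0.00223899, -0.00089648,  0.00031465,
        0.00062447]), 'joint_efforts': array([ 1.77757509e-03, -4.05677140e+01,  2.53923941e+01,  1.87640794e-02,
        9.15351507e-05,  7.23123662e-06]), 'tool_pos': array([185.59352586, 490.35918591, 230.46602921]), 'tool_rot': array([-1.69513326e-04,  1.79915400e-01,  9.83681594e-01, -9.70152250e-04]), 'ft_force': array([0.05318522, 0.05987819, 0.5691622 ]), 'moment': array([ 0.04317717, -0.00616382,  0.00855577]), 'finger_force': 0.0, 'width': 85.45355733849216}
18.700000000000003
scene {'vertical_fov': 57.14239445764367, 'cx': 315.2619465107338, 'cy': 230.2241380672894, 'extrinsics': array([[ 4.03587072e-02,  8.56216587e-01, -5.15038184e-01,
         9.70536037e+02],
       [ 9.99108099e-01, -2.81756627e-02,  3.14505643e-02,
         3.84482722e+01],
       [ 1.24169527e-02, -5.15848126e-01, -8.56590060e-01,
         9.67282716e+02],
       [ 0.0000000
[... 266 characters left out ...]
   [-4.64631010e-01, -6.34854718e-01,  6.17314759e-01,
        -5.96648196e+02],
       [-2.97562456e-04, -6.97021505e-01, -7.17050161e-01,
         9.07996926e+02],
       [ 0.00000000e+00,  0.00000000e+00,  0.00000000e+00,
         1.00000000e+00]])}
wrist {'vertical_fov': 69.10083330872585, 'cx': 326.55170505695213, 'cy': 243.75260619026832, 'hand_eye': array([[ 4.23053822e-04, -9.61880925e-01, -2.73468293e-01,
         6.85113704e+01],
       [ 9.99999905e-01,  4.35613058e-04,  1.47947352e-05,
         5.81644687e-01],
       [ 1.04895586e-04, -2.73468273e-01,  9.61881018e-01,
        -1.42308238e+02],
       [ 0.00000000e+00,  0.00000000e+00,  0.00000000e+00,
         1.00000000e+00]])}
```

View pics/scene0.png

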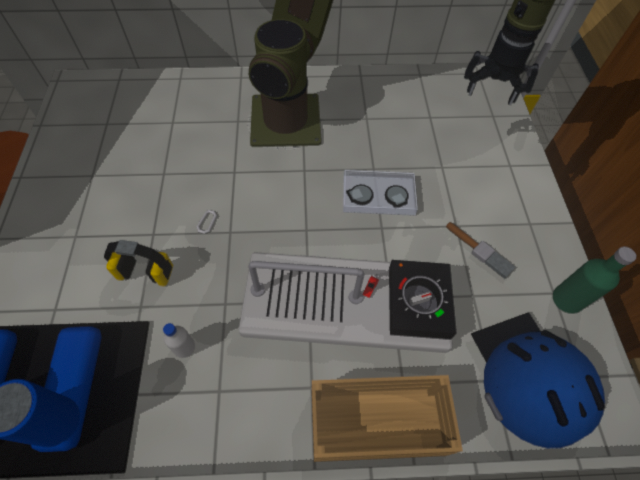

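View pics/side0.png

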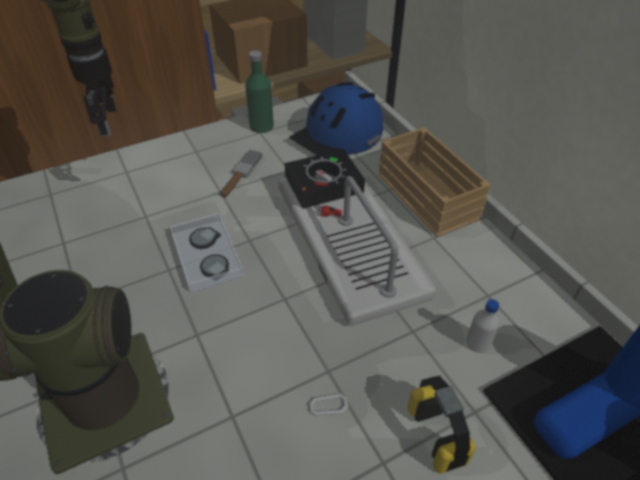

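Scene picture: the muffs are at about (138,262) with the grey crown at (127,249). The rail runs from (255,265) to (362,268), and the pod is centred near (422,298) with the green mark at (438,313). In the side picture the crown is at (450,400). Next I measure these.

```bash
python3 - <<'E'
from h import *
for n in("scene","side"):
    z=np.load("pics/%s0.npz"%n);p=z["p"];W=z["W"];hsv=cv2.cvtColor(p,cv2.COLOR_BGR2HSV);H,S,V=[hsv[...,i].astype(int) for i in range(3)]
    Z=W[...,2];x=W[...,0];y=W[...,1]
    def rep(nm,m):
        q=W[m&np.isfinite(Z)]
        if len(q): print(n,nm,len(q),np.median(q,0).round(1),q.min(0).round(1),q.max(0).round(1))
        return q
    # muffs
    reg=np.zeros(Z.shape,bool)
    if n=="scene": reg[232:295,95:185]=1
    else: reg[368:480,395:485]=1
    a=reg&(Z>112)&(Z<145); q=rep("band top",a)
    rep("yellow",reg&(H>18)&(H<35)&(S>150))
    q2=W[reg&(Z>75)&(Z<145)]; c=np.cov(q2[:,:2].T);w,v=np.linalg.eigh(c);print("band axis deg",np.degrees(np.arctan2(v[1,1],v[0,1])),np.sqrt(w),q2.mean(0))
    g=reg&(Z>118)&(V>70)&(S<70); rep("grey pad",g)
    ext=q2[:,:2]@v; print("band extents",ext.min(0),ext.max(0),((ext.min(0)+ext.max(0))/2)@v.T)
    # dryer
    reg=np.zeros(Z.shape,bool)
    if n=="scene": reg[240:355,235:465]=1
    else: reg[140:330,275:440]=1
    q=rep("rail",reg&(Z>172)&(Z<195))
    if len(q):
        vx,vy,x0,y0=cv2.fitLine(q[:,:2].astype(np.float32),cv2.DIST_HUBER,0,.01,.01).ravel();print("rail line",vx,vy,x0,y0,np.degrees(np.arctan2(vy,vx)))
        e=(q[:,:2]-[x0,y0])@[vx,vy];print("ext",np.percentile(e,[0.5,99.5]))
    m=reg&(Z>84)&(Z<97); m=cv2.morphologyEx(m.astype(np.uint8),cv2.MORPH_OPEN,np.ones((3,3)));k,l,st,_=cv2.connectedComponentsWithStats(m);i=1+st[1:,4].argmax()
    q=rep("podtop",l==i); print(cv2.minAreaRect(q[:,:2].astype(np.float32)))
    m=reg&(Z>42)&(Z<54);q=W[m];print("deck",cv2.minAreaRect(q[:,:2].astype(np.float32)))
    rep("green",reg&(H>45)&(H<75)&(S>150))
    rep("red",reg&((H<8)|(H>172))&(S>130)&(Z>60))
    rep("white in well",reg&(V>150)&(S<60)&(Z>70)&(Z<84))
E
```

```text
scene band top 579 [ 498.6 -332.9  128. ] [ 476.2 -389.9  112.1] [ 515.6 -285.9  136.2]
scene yellow 557 [ 515.8 -301.7   66.3] [ 474.8 -403.2   12.3] [ 536.6 -271.8  121.2]
band axis deg 81.26502288785255 [ 8.1775706  35.67257679] [ 499.87855995 -327.03832365  118.65909462]
scene grey pad 221 [ 495.6 -339.8  131.9] [ 478.4 -362.8  125.2] [ 513.1 -318.2  136.2]
band extents [-558.12752965 -322.58923997] [-526.58435962 -193.83504988] [ 496.85216542 -337.58170593]
scene rail 805 [585.3  47.3 183.2] [564.8 -68.2 172.2] [602.4 160.4 188.9]
rail line 0.11660982 0.99317783 585.95325 47.006535 83.30351
ext [-113.89011709  111.2067445 ]
scene podtop 3325 [624.3 292.5  90.2] [525.4 221.   84. ] [697.9 367.5  96. ]
((611.6942138671875, 293.68731689453125), (131.18711853027344, 161.54286193847656), 83.37416076660156)
deck ((594.47705078125, 133.56396484375), (455.8059997558594, 198.9884490966797), 83.23258209228516)
scene green 51 [654.1 321.9  90.6] [644.7 312.1  86. ] [661.  330.7  94.9]
scene red 170 [579.5 196.3  68.9] [556.3 172.7  60. ] [611.  313.7  93.8]
side band top 1148 [ 492.4 -345.
[... 331 characters left out ...]
and extents [-557.26810967 -321.9048146 ] [-516.43691574 -190.89716858] [ 490.42599203 -336.80028983]
side rail 633 [578.4  26.9 184.8] [563.2 -68.5 172.1] [599.3 158.2 189.9]
rail line 0.11048835 0.9938774 578.28577 32.752457 83.656525
ext [-100.68258216  122.86519916]
side podtop 1883 [601.9 290.5  92. ] [523.8 220.3  84.1] [698.1 370.7  96.9]
((611.0291137695312, 295.27008056640625), (137.9486541748047, 161.8767547607422), 83.22852325439453)
deck ((626.4299926757812, 174.6567840576172), (591.314697265625, 399.8043212890625), 53.756004333496094)
side green 12 [656.1 322.5  93. ] [651.1 318.5  89.1] [660.4 332.4  94.9]
side red 101 [569.9 189.2  67.3] [553.  172.6  60.1] [596.1 264.7  96. ]
```

```bash
cat >> h.py <<'E'
def goto(p,yaw):  # yaw: world direction (deg) of tool y, tool pointing down
    M=T(sense());a=np.radians(yaw)
    y=np.array([np.cos(a),np.sin(a),0]);z=np.array([0,0,-1.]);Rt=np.stack([np.cross(y,z),y,z],1)
    t=M[:3,:3].T@(np.array(p)-M[:3,3]);r=R.from_matrix(M[:3,:3].T@Rt).as_rotvec(degrees=True)
    print("now",M[:3,3].round(1),"yaw",np.degrees(np.arctan2(M[1,1],M[0,1])).round(1),"t",t.round(1),"r",r.round(1))
E
python3 - <<'E'
from h import *
goto([496,-340,240],-8)
E
```

```text
now [185.6 490.5 230.7] yaw 69.3 t [-584.2 -666.9   -8.4] r [-0.1  0.1 77.3]
```

Request:
apply_moves(commands=[{"tx": -292, "ty": -333, "tz": -20, "rz": 40, "claw": 1}, {"tx": -292, "ty": -333, "tz": -20, "rz": 40, "claw": 1}, {"tx": -292, "ty": -333, "tz": -20, "rz": 40, "claw": 1}, {"tx": -292, "ty": -333, "tz": -20, "rz": 40, "claw": 1}, {"tx": -292, "ty": -333, "tz": -20, "rz": 40, "claw": 1}, {"tx": -292, "ty": -333, "tz": -20, "rz": 40, "claw": 1}, {"tx": -292, "ty": -333, "tz": -20, "rz": 40, "claw": 1}, {"tx": -584, "ty": -667, "tz": -9, "rz": 77.3, "claw": 1}, {"tx": -584, "ty": -667, "tz": -9, "rz": 77.3, "claw": 1}, {"tx": -584, "ty": -667, "tz": -9, "rz": 77.3, "claw": 1}, {"tx": -584, "ty": -667, "tz": -9, "rz": 77.3, "claw": 1}, {"tx": -584, "ty": -667, "tz": -9, "rz": 77.3, "claw": 1}])

```text
schema error: expected keys tx, ty, tz, rx, ry, rz, claw
```

```bash
python3 - <<'E'
from h import *
print(sense()["time_s"])
goto([496,-340,240],-8)
E
```

```text
0.15
now [185.6 490.5 230.7] yaw 69.3 t [-584.2 -666.9   -8.4] r [-0.1  0.1 77.3]
```

Request:
apply_moves(commands=[{"tx": -292, "ty": -333, "tz": -20, "rx": 0, "ry": 0, "rz": 40, "claw": 1}, {"tx": -292, "ty": -333, "tz": -20, "rx": 0, "ry": 0, "rz": 40, "claw": 1}, {"tx": -292, "ty": -333, "tz": -20, "rx": 0, "ry": 0, "rz": 40, "claw": 1}, {"tx": -292, "ty": -333, "tz": -20, "rx": 0, "ry": 0, "rz": 40, "claw": 1}, {"tx": -292, "ty": -333, "tz": -20, "rx": 0, "ry": 0, "rz": 40, "claw": 1}, {"tx": -292, "ty": -333, "tz": -20, "rx": 0, "ry": 0, "rz": 40, "claw": 1}, {"tx": -292, "ty": -333, "tz": -20, "rx": 0, "ry": 0, "rz": 40, "claw": 1}, {"tx": -584, "ty": -667, "tz": -9, "rx": 0, "ry": 0, "rz": 77.3, "claw": 1}, {"tx": -584, "ty": -667, "tz": -9, "rx": 0, "ry": 0, "rz": 77.3, "claw": 1}, {"tx": -584, "ty": -667, "tz": -9, "rx": 0, "ry": 0, "rz": 77.3, "claw": 1}, {"tx": -584, "ty": -667, "tz": -9, "rx": 0, "ry": 0, "rz": 77.3, "claw": 1}, {"tx": -584, "ty": -667, "tz": -9, "rx": 0, "ry": 0, "rz": 77.3, "claw": 1}])

```text
time_s: 1.35
tool_pos: [395.8, -72.8, 243.9]
tool_rot: [0.0, 0.756, 0.654, 0.0]
ft_force: [1.4, 0.2, 0.4]
width: 85.5
finger_force: 0.0
```

```bash
python3 - <<'E'
from h import *
print(sense()["time_s"])
goto([496,-340,240],-8)
E
```

```text
1.35
now [395.8 -72.8 243.9] yaw -8.3 t [-249.9  137.6    3.9] r [ 0.  -0.  -0.3]
```

Request:
apply_moves(commands=[{"tx": -250, "ty": 138, "tz": 4, "rx": 0, "ry": 0, "rz": 0, "claw": 1}, {"tx": -250, "ty": 138, "tz": 4, "rx": 0, "ry": 0, "rz": 0, "claw": 1}, {"tx": -250, "ty": 138, "tz": 4, "rx": 0, "ry": 0, "rz": 0, "claw": 1}, {"tx": -250, "ty": 138, "tz": 4, "rx": 0, "ry": 0, "rz": 0, "claw": 1}, {"tx": -250, "ty": 138, "tz": 4, "rx": 0, "ry": 0, "rz": 0, "claw": 1}, {"tx": -250, "ty": 138, "tz": 4, "rx": 0, "ry": 0, "rz": 0, "claw": 1}, {"tx": -250, "ty": 138, "tz": 4, "rx": 0, "ry": 0, "rz": 0, "claw": 1}, {"tx": -250, "ty": 138, "tz": 4, "rx": 0, "ry": 0, "rz": 0, "claw": 1}, {"tx": -250, "ty": 138, "tz": 4, "rx": 0, "ry": 0, "rz": 0, "claw": 1}])

```text
time_s: 2.25
tool_pos: [496.8, -336.4, 239.7]
tool_rot: [-0.001, 0.755, 0.656, -0.0]
ft_force: [-0.3, 1.2, 0.4]
width: 85.4
finger_force: 0.0
```

```bash
python3 - <<'E'
from h import *
goto([496,-340,240],-8)
p,W=cloud("wrist","w1.png");np.savez("pics/w1.npz",p=p,W=W)
hsv=cv2.cvtColor(p,cv2.COLOR_BGR2HSV);H,S,V=[hsv[...,i].astype(int) for i in range(3)]
Z=W[...,2];near=np.hypot(W[...,0]-496,W[...,1]+340)<110
for nm,m in(("z>127",near&(Z>127)&(Z<142)),("band",near&(Z>85)&(Z<142)),("all",near&(Z>15)&(Z<142)),("yellow",near&(H>18)&(H<35)&(S>140)&(Z>15))):
    q=W[m];print(nm,len(q),np.median(q,0).round(1),cv2.minAreaRect(q[:,:2].astype(np.float32)))
E
```

```text
now [ 496.8 -336.4  239.7] yaw -8.0 t [-3.7 -0.2 -0.3] r [-0.1 -0.1  0. ]
z>127 2574 [ 497.1 -336.8  131.4] ((496.7859191894531, -338.507080078125), (58.96528244018555, 30.012561798095703), 79.58551788330078)
band 4966 [ 498.9 -326.8  127.5] ((496.7241516113281, -338.84326171875), (130.31849670410156, 30.012561798095703), 79.58551788330078)
all 7303 [ 498.7 -323.3  119.4] ((496.80670166015625, -338.66015625), (130.64260864257812, 61.859886169433594), 79.83329010009766)
yellow 1718 [ 494.1 -297.4   70.2] ((496.7600402832031, -337.8426208496094), (120.36894989013672, 125.4063491821289), 31.361011505126953)
```

View pics/w1.png

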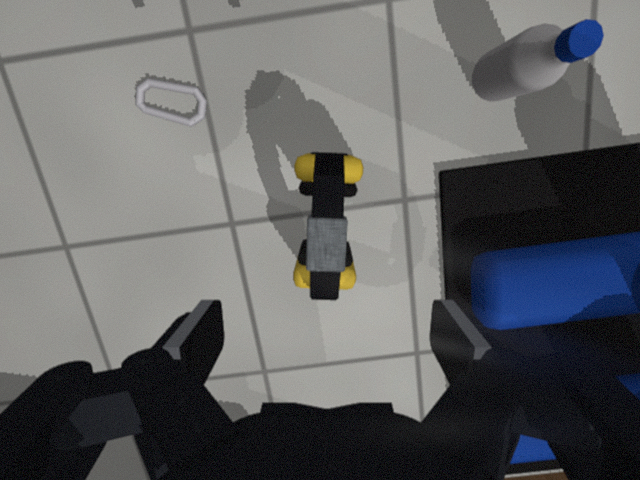

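The wrist view shows the muffs standing, with the grey pad at (327,244). Measured centre is (496.8, -338.6), band direction 79.7°, top at 132, and the 130 x 62 footprint matches the given size. I'll descend to TCP z=121.

```bash
python3 - <<'E'
from h import *
goto([496.8,-338.6,121],-10.3)
E
```

```text
now [ 496.9 -336.2  240. ] yaw -8.0 t [ -2.5   0.3 119. ] r [-0.  -0.   2.3]
```

Request:
apply_moves(commands=[{"tx": -2.5, "ty": 0.3, "tz": 40, "rx": 0, "ry": 0, "rz": 2.3, "claw": 1}, {"tx": -2.5, "ty": 0.3, "tz": 80, "rx": 0, "ry": 0, "rz": 2.3, "claw": 1}, {"tx": -2.5, "ty": 0.3, "tz": 105, "rx": 0, "ry": 0, "rz": 2.3, "claw": 1}, {"tx": -2.5, "ty": 0.3, "tz": 118, "rx": 0, "ry": 0, "rz": 2.3, "claw": 1}, {"tx": -2.5, "ty": 0.3, "tz": 119, "rx": 0, "ry": 0, "rz": 2.3, "claw": 1}, {"tx": -2.5, "ty": 0.3, "tz": 119, "rx": 0, "ry": 0, "rz": 2.3, "claw": 1}, {"tx": -2.5, "ty": 0.3, "tz": 119, "rx": 0, "ry": 0, "rz": 2.3, "claw": 1}])

```text
time_s: 3.0
tool_pos: [498.6, -340.6, 122.9]
tool_rot: [0.002, 0.768, 0.641, 0.0]
ft_force: [-0.6, 0.3, 0.1]
width: 85.1
finger_force: 0.0
```

```bash
python3 - <<'E'
from h import *
goto([496.8,-338.6,121],-10.3)
E
```

```text
now [ 498.6 -340.6  122.9] yaw -10.3 t [ 1.7 -2.2  1.9] r [ 0.2  0.1 -0. ]
```

Request:
apply_moves(commands=[{"tx": 1, "ty": -1, "tz": 1, "rx": 0, "ry": 0, "rz": 0, "claw": 1}, {"tx": 1, "ty": -1, "tz": 1, "rx": 0, "ry": 0, "rz": 0, "claw": 1}, {"tx": 1, "ty": -1, "tz": 1, "rx": 0, "ry": 0, "rz": 0, "claw": 1}])

```text
time_s: 3.3
tool_pos: [496.8, -339.1, 120.5]
tool_rot: [0.0, 0.768, 0.641, 0.0]
ft_force: [-0.0, -0.2, -0.4]
width: 85.2
finger_force: 0.0
```

```bash
python3 - <<'E'
from h import *
for i in range(2):
    goto([496.8,-338.6,121],-10.3); capture("wrist")
E
```

```text
now [ 496.8 -339.1  120.5] yaw -10.3 t [ 0.5 -0.  -0.5] r [ 0.  0. -0.]
now [ 496.7 -339.   120.3] yaw -10.3 t [ 0.4 -0.  -0.7] r [ 0.  0. -0.]
```

Aligned; closing on the pad.

Request:
apply_moves(commands=[{"tx": 0, "ty": 0, "tz": 0, "rx": 0, "ry": 0, "rz": 0, "claw": 0.1}, {"tx": 0, "ty": 0, "tz": 0, "rx": 0, "ry": 0, "rz": 0, "claw": 0.1}, {"tx": 0, "ty": 0, "tz": 0, "rx": 0, "ry": 0, "rz": 0, "claw": 0.1}, {"tx": 0, "ty": 0, "tz": 0, "rx": 0, "ry": 0, "rz": 0, "claw": 0.1}, {"tx": 0, "ty": 0, "tz": 0, "rx": 0, "ry": 0, "rz": 0, "claw": 0.1}, {"tx": 0, "ty": 0, "tz": 0, "rx": 0, "ry": 0, "rz": 0, "claw": 0.1}, {"tx": 0, "ty": 0, "tz": 0, "rx": 0, "ry": 0, "rz": 0, "claw": 0.1}, {"tx": 0, "ty": 0, "tz": 0, "rx": 0, "ry": 0, "rz": 0, "claw": 0.1}])

```text
time_s: 4.2
tool_pos: [496.6, -338.9, 120.1]
tool_rot: [0.0, 0.768, 0.641, -0.0]
ft_force: [-0.5, 0.6, 2.6]
width: 28.3
finger_force: 59.7
```

```bash
python3 - <<'E'
from h import *
goto([496.8,-338.6,350],-10.3)
p,W=cloud("side","s1.png");cv2.imwrite("pics/s1c.png",cv2.resize(p[270:480,330:610],None,fx=2.5,fy=2.5))
E
```

```text
now [ 496.6 -338.9  120.1] yaw -10.3 t [ 3.000e-01  2.000e-01 -2.299e+02] r [ 0.  0. -0.]
```

View pics/s1c.png

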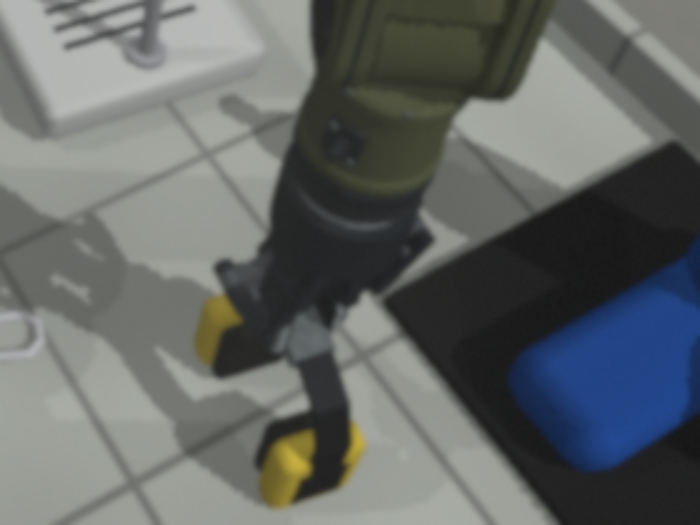

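The crown pad is gripped (28 mm, 60 N). Now lifting.

Request:
apply_moves(commands=[{"tx": 0, "ty": 0, "tz": -15, "rx": 0, "ry": 0, "rz": 0, "claw": 0.1}, {"tx": 0, "ty": 0, "tz": -40, "rx": 0, "ry": 0, "rz": 0, "claw": 0.1}, {"tx": 0, "ty": 0, "tz": -80, "rx": 0, "ry": 0, "rz": 0, "claw": 0.1}, {"tx": 0, "ty": 0, "tz": -120, "rx": 0, "ry": 0, "rz": 0, "claw": 0.1}, {"tx": 0, "ty": 0, "tz": -160, "rx": 0, "ry": 0, "rz": 0, "claw": 0.1}, {"tx": 0, "ty": 0, "tz": -200, "rx": 0, "ry": 0, "rz": 0, "claw": 0.1}, {"tx": 0, "ty": 0, "tz": -225, "rx": 0, "ry": 0, "rz": 0, "claw": 0.1}, {"tx": 0, "ty": 0, "tz": -230, "rx": 0, "ry": 0, "rz": 0, "claw": 0.1}, {"tx": 0, "ty": 0, "tz": -230, "rx": 0, "ry": 0, "rz": 0, "claw": 0.1}])

```text
time_s: 5.15
tool_pos: [496.9, -339.0, 349.7]
tool_rot: [0.0, 0.768, 0.641, 0.0]
ft_force: [0.6, -0.7, -1.5]
width: 28.5
finger_force: 59.6
```

```bash
python3 - <<'E'
from h import *
print(sense()["q"])
goto([582.6,46.2,350],83.4)
E
```

```text
[-5.98776742e-01  3.85948729e-01  3.51575023e-01  1.53580243e+00
  8.59204146e-05  1.15226958e+00]
now [ 496.9 -339.   349.7] yaw -10.3 t [394.3  15.2  -0.4] r [  0.    0.  -93.7]
```

Request:
apply_moves(commands=[{"tx": 15, "ty": 0, "tz": 0, "rx": 0, "ry": 0, "rz": -4, "claw": 0.1}, {"tx": 45, "ty": 2, "tz": 0, "rx": 0, "ry": 0, "rz": -11, "claw": 0.1}, {"tx": 85, "ty": 3, "tz": 0, "rx": 0, "ry": 0, "rz": -19, "claw": 0.1}, {"tx": 125, "ty": 5, "tz": 0, "rx": 0, "ry": 0, "rz": -27, "claw": 0.1}, {"tx": 165, "ty": 6, "tz": 0, "rx": 0, "ry": 0, "rz": -35, "claw": 0.1}, {"tx": 205, "ty": 8, "tz": 0, "rx": 0, "ry": 0, "rz": -43, "claw": 0.1}, {"tx": 245, "ty": 9, "tz": 0, "rx": 0, "ry": 0, "rz": -51, "claw": 0.1}, {"tx": 285, "ty": 11, "tz": 0, "rx": 0, "ry": 0, "rz": -59, "claw": 0.1}, {"tx": 320, "ty": 12, "tz": 0, "rx": 0, "ry": 0, "rz": -67, "claw": 0.1}, {"tx": 350, "ty": 13, "tz": 0, "rx": 0, "ry": 0, "rz": -75, "claw": 0.1}, {"tx": 375, "ty": 14, "tz": 0, "rx": 0, "ry": 0, "rz": -83, "claw": 0.1}, {"tx": 390, "ty": 15, "tz": 0, "rx": 0, "ry": 0, "rz": -90, "claw": 0.1}])

```text
time_s: 6.35
tool_pos: [580.4, 44.2, 346.6]
tool_rot: [-0.003, 0.086, 0.996, -0.0]
ft_force: [-0.7, -0.6, -1.8]
width: 28.1
finger_force: 59.6
```

```bash
python3 - <<'E'
from h import *
p,W=cloud("wrist","w2.png");goto([582.6,46.2,350],83.4)
p,W=cloud("scene");cv2.imwrite("pics/sc2.png",cv2.resize(p[200:370,210:480],None,fx=2.5,fy=2.5))
E
```

```text
now [580.9  45.8 346.5] yaw 80.3 t [-1.6  0.7 -3.5] r [ 0.1 -0.3 -3.1]
```

View pics/w2.png

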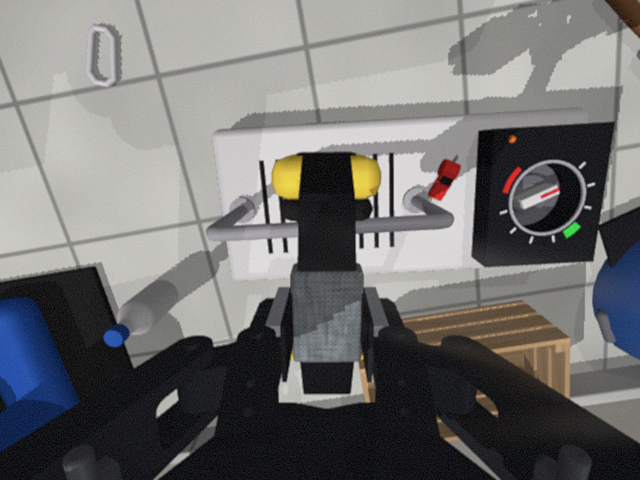

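Wrist view: muffs are held level above the rail, which shows on both sides from (210,232) to (452,218). The red pointer end is near (558,187) and the green mark is at (571,230). I'll remeasure the rail from this nearer view.

```bash
python3 - <<'E'
from h import *
p,W=cloud("wrist");Z=W[...,2]
m=np.zeros(Z.shape,bool);m[195:250,205:288]=1;m[195:250,368:460]=1
q=W[m&(Z>176)&(Z<200)];print(len(q),np.median(q,0).round(1),np.percentile(q[:,2],[5,50,95]).round(1))
vx,vy,x0,y0=cv2.fitLine(q[:,:2].astype(np.float32),cv2.DIST_HUBER,0,.01,.01).ravel();a=np.degrees(np.arctan2(vy,vx))
print("rail x at y=46.2:",x0+(46.2-y0)*vx/vy,a)
m=np.zeros(Z.shape,bool);m[115:275,465:625]=1
q=W[m&(Z>85)&(Z<96)];print("pod",np.median(q[:,2]),cv2.minAreaRect(q[:,:2].astype(np.float32)))
hsv=cv2.cvtColor(p,cv2.COLOR_BGR2HSV);H,S,V=[hsv[...,i].astype(int) for i in range(3)]
g=W[m&(H>45)&(H<75)&(S>120)];print("green",np.nanmedian(g,0))
b=m&(Z>70)&(Z<84);q=W[b];print("bar",len(q),q.mean(0),cv2.minAreaRect(q[:,:2].astype(np.float32)))
g=W[b&((H<8)|(H>172))&(S>110)];print("red",g.mean(0),g.min(0),g.max(0))
goto([582.6,46.2,346],83.4)
E
```

```text
2483 [583.7  83.1 183.3] [178.8 183.3 185.3]
rail x at y=46.2: 582.53784 83.3883
pod 89.65840730363976 ((612.9381103515625, 294.25396728515625), (132.1333770751953, 160.45126342773438), 83.38644409179688)
green [653.78267672 322.03455297  89.91153673]
bar 1810 [611.42059801 278.39709532  77.28886284] ((611.5092163085938, 282.3603515625), (107.7882308959961, 160.00987243652344), 83.33804321289062)
red [608.95983993 298.29363154  78.59585203] [541.28347487 229.50696702  70.73222703] [653.26673228 332.46849767  83.83911453]
now [580.4  42.7 347.2] yaw 79.7 t [-1.5  3.8  1.2] r [-0.1 -0.3 -3.7]
```

Request:
apply_moves(commands=[{"tx": -1.5, "ty": 3, "tz": 0, "rx": 0, "ry": 0, "rz": -3.7, "claw": 0.1}, {"tx": -1.5, "ty": 3, "tz": 30, "rx": 0, "ry": 0, "rz": -3.7, "claw": 0.1}, {"tx": -1.5, "ty": 3, "tz": 30, "rx": 0, "ry": 0, "rz": -3.7, "claw": 0.1}, {"tx": -1.5, "ty": 3, "tz": 30, "rx": 0, "ry": 0, "rz": -3.7, "claw": 0.1}, {"tx": -1.5, "ty": 3, "tz": 30, "rx": 0, "ry": 0, "rz": -3.7, "claw": 0.1}])

```text
time_s: 7.0
tool_pos: [583.6, 44.2, 320.8]
tool_rot: [0.001, 0.059, 0.998, 0.0]
ft_force: [0.4, 0.0, -1.0]
width: 28.3
finger_force: 59.6
```

```bash
python3 - <<'E'
from h import *
capture("scene");goto([582.5,46.2,195],83.4)
E
```

```text
now [583.9  44.4 321.2] yaw 83.3 t [  1.8   1.6 126.2] r [ 0.   0.1 -0.1]
```

Request:
apply_moves(commands=[{"tx": 1, "ty": 1, "tz": 15, "rx": 0, "ry": 0, "rz": 0, "claw": 0.1}, {"tx": 1, "ty": 1, "tz": 40, "rx": 0, "ry": 0, "rz": 0, "claw": 0.1}, {"tx": 1, "ty": 1, "tz": 70, "rx": 0, "ry": 0, "rz": 0, "claw": 0.1}, {"tx": 1, "ty": 1, "tz": 95, "rx": 0, "ry": 0, "rz": 0, "claw": 0.1}, {"tx": 1, "ty": 1, "tz": 110, "rx": 0, "ry": 0, "rz": 0, "claw": 0.1}, {"tx": 1, "ty": 1, "tz": 120, "rx": 0, "ry": 0, "rz": 0, "claw": 0.1}, {"tx": 1, "ty": 1, "tz": 126, "rx": 0, "ry": 0, "rz": 0, "claw": 0.1}, {"tx": 1, "ty": 1, "tz": 126, "rx": 0, "ry": 0, "rz": 0, "claw": 0.1}, {"tx": 1, "ty": 1, "tz": 126, "rx": 0, "ry": 0, "rz": 0, "claw": 0.1}])

```text
time_s: 7.95
tool_pos: [583.1, 45.9, 194.9]
tool_rot: [0.001, 0.058, 0.998, 0.0]
ft_force: [0.3, -0.4, -0.3]
width: 28.1
finger_force: 59.6
```

```bash
python3 - <<'E'
from h import *
capture("scene");print(sense()["ft_force"]);goto([582.5,46.2,188],83.4)
E
```

```text
[ 0.83034306  0.82537244 -0.97291994]
now [583.2  46.  195.1] yaw 83.4 t [0.8 0.2 7.1] r [ 0.   0.1 -0. ]
```

Request:
apply_moves(commands=[{"tx": 0.5, "ty": 0, "tz": 2, "rx": 0, "ry": 0, "rz": 0, "claw": 0.1}, {"tx": 0.5, "ty": 0, "tz": 4, "rx": 0, "ry": 0, "rz": 0, "claw": 0.1}, {"tx": 0.5, "ty": 0, "tz": 6, "rx": 0, "ry": 0, "rz": 0, "claw": 0.1}, {"tx": 0.5, "ty": 0, "tz": 6, "rx": 0, "ry": 0, "rz": 0, "claw": 0.1}])

```text
time_s: 8.4
tool_pos: [581.6, 45.9, 187.6]
tool_rot: [-0.0, 0.058, 0.998, -0.0]
ft_force: [0.3, -1.1, -2.2]
width: 28.7
finger_force: 59.6
```

Request:
apply_moves(commands=[{"tx": 0, "ty": 0, "tz": 1, "rx": 0, "ry": 0, "rz": 0, "claw": 0.1}, {"tx": 0, "ty": 0, "tz": 1, "rx": 0, "ry": 0, "rz": 0, "claw": 0.1}])

```text
time_s: 8.6
tool_pos: [581.9, 46.0, 187.1]
tool_rot: [0.0, 0.058, 0.998, 0.0]
ft_force: [0.0, -0.2, -0.6]
width: 28.3
finger_force: 59.7
```

Request:
apply_moves(commands=[{"tx": 0, "ty": 0, "tz": 1, "rx": 0, "ry": 0, "rz": 0, "claw": 0.1}, {"tx": 0, "ty": 0, "tz": 1, "rx": 0, "ry": 0, "rz": 0, "claw": 0.1}, {"tx": 0, "ty": 0, "tz": 1, "rx": 0, "ry": 0, "rz": 0, "claw": 0.1}])

```text
time_s: 8.9
tool_pos: [582.0, 46.0, 187.0]
tool_rot: [0.0, 0.058, 0.998, 0.0]
ft_force: [-2.0, 0.2, 5.7]
width: 28.0
finger_force: 60.4
```

In contact with the rail. Releasing with a slow opening, then straight up.

Request:
apply_moves(commands=[{"tx": 0, "ty": 0, "tz": -0.5, "rx": 0, "ry": 0, "rz": 0, "claw": 0.35}, {"tx": 0, "ty": 0, "tz": -0.5, "rx": 0, "ry": 0, "rz": 0, "claw": 0.45}, {"tx": 0, "ty": 0, "tz": -0.5, "rx": 0, "ry": 0, "rz": 0, "claw": 0.6}, {"tx": 0, "ty": 0, "tz": -0.5, "rx": 0, "ry": 0, "rz": 0, "claw": 0.7}, {"tx": 0, "ty": 0, "tz": -0.5, "rx": 0, "ry": 0, "rz": 0, "claw": 0.7}, {"tx": 0, "ty": 0, "tz": -0.5, "rx": 0, "ry": 0, "rz": 0, "claw": 0.7}, {"tx": 0, "ty": 0, "tz": -10, "rx": 0, "ry": 0, "rz": 0, "claw": 0.7}, {"tx": 0, "ty": 0, "tz": -30, "rx": 0, "ry": 0, "rz": 0, "claw": 0.7}, {"tx": 0, "ty": 0, "tz": -60, "rx": 0, "ry": 0, "rz": 0, "claw": 0.7}, {"tx": 0, "ty": 0, "tz": -80, "rx": 0, "ry": 0, "rz": 0, "claw": 0.7}, {"tx": 0, "ty": 0, "tz": -80, "rx": 0, "ry": 0, "rz": 0, "claw": 0.7}])

```text
time_s: 10.0
tool_pos: [584.0, 46.1, 270.0]
tool_rot: [0.004, 0.058, 0.998, 0.0]
ft_force: [-0.1, -1.1, 0.5]
width: 59.6
finger_force: 0.0
```

```bash
python3 - <<'E'
from h import *
c0,W=cloud("side");a=cv2.resize(c0[130:340,260:460],None,fx=2,fy=2)
p,W=cloud("wrist");b=cv2.resize(p,(400,300));b=cv2.copyMakeBorder(b,0,120,0,0,cv2.BORDER_CONSTANT)
cv2.imwrite("pics/c3.png",np.hstack([a,b]))
Z=W[...,2];m=(np.hypot(W[...,0]-582.5,W[...,1]-46)<90)&(Z>188)&(Z<215)
q=W[m];print(len(q),np.median(q,0).round(1),cv2.minAreaRect(q[:,:2].astype(np.float32)))
goto([612,294.3,230],38)
E
```

```text
4620 [579.2  46.5 198. ] ((582.9041748046875, 46.04623794555664), (29.953487396240234, 80.65575408935547), 84.19039916992188)
now [582.2  46.  266.5] yaw 83.4 t [ -0.8 250.1  36.6] r [ 0.   0.1 45.4]
```

View pics/c3.png

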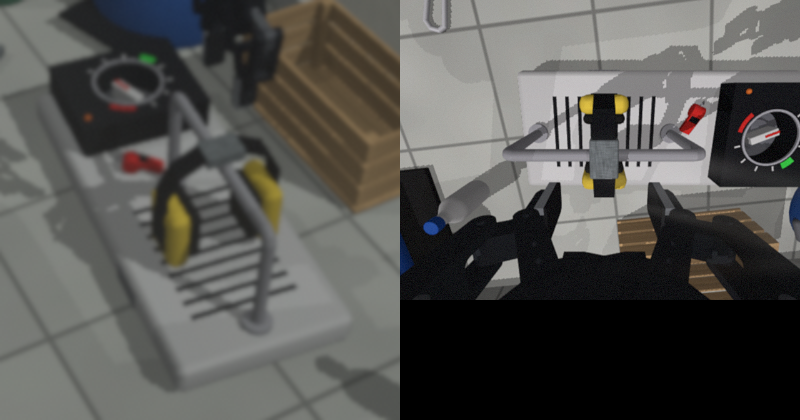

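Muffs hang on the rail: the side view shows one cup each side, the crown centre is at (582.9, 46.0) and its top is at 198. Moving above the dial.

Request:
apply_moves(commands=[{"tx": 0, "ty": 40, "tz": 0, "rx": 0, "ry": 0, "rz": 0, "claw": 0.7}, {"tx": 0, "ty": 80, "tz": 0, "rx": 0, "ry": 0, "rz": 8, "claw": 0.7}, {"tx": -1, "ty": 120, "tz": 0, "rx": 0, "ry": 0, "rz": 16, "claw": 0.7}, {"tx": -1, "ty": 160, "tz": 0, "rx": 0, "ry": 0, "rz": 24, "claw": 0.7}, {"tx": -1, "ty": 200, "tz": 10, "rx": 0, "ry": 0, "rz": 32, "claw": 0.5}, {"tx": -1, "ty": 235, "tz": 20, "rx": 0, "ry": 0, "rz": 40, "claw": 0.35}, {"tx": -1, "ty": 250, "tz": 40, "rx": 0, "ry": 0, "rz": 48, "claw": 0.35}, {"tx": -1, "ty": 250, "tz": 55, "rx": 0, "ry": 0, "rz": 56, "claw": 0.35}, {"tx": -1, "ty": 250, "tz": 66, "rx": 0, "ry": 0, "rz": 64, "claw": 0.35}, {"tx": -1, "ty": 250, "tz": 66, "rx": 0, "ry": 0, "rz": 71, "claw": 0.35}, {"tx": -1, "ty": 250, "tz": 66, "rx": 0, "ry": 0, "rz": 71, "claw": 0.35}, {"tx": -1, "ty": 250, "tz": 66, "rx": 0, "ry": 0, "rz": 71, "claw": 0.35}])

```text
time_s: 11.3
tool_pos: [611.3, 293.9, 199.0]
tool_rot: [-0.0, 0.626, 0.78, -0.001]
ft_force: [0.1, 0.3, 0.2]
width: 29.9
finger_force: 0.0
```

```bash
cat > dial.py <<'E'
from h import *
def dial(save):
    capture("scene")
    p,W=cloud("wrist",save);Z=W[...,2]
    hsv=cv2.cvtColor(p,cv2.COLOR_BGR2HSV);H,S,V=[hsv[...,i].astype(int) for i in range(3)]
    c=np.array([612,294.3]);r=np.hypot(W[...,0]-c[0],W[...,1]-c[1])
    q=W[(Z>86)&(Z<95)&(r<115)];print("pod",np.median(q[:,2]).round(1),cv2.minAreaRect(q[:,:2].astype(np.float32)))
    b=(r<30)&(Z>73)&(Z<84);q=W[b];rc=cv2.minAreaRect(q[:,:2].astype(np.float32));print("bar",len(q),np.median(q[:,2]),rc)
    g=W[(r<30)&(Z>73)&(Z<84)&((H<9)|(H>171))&(S>100)];
    if len(g): print("red",len(g),g.mean(0).round(1)); d=g.mean(0)[:2]-c;print("red dir dryer deg",np.degrees(np.arctan2(d[1],d[0]))+6.6)
    g=W[(r<70)&(H>45)&(H<75)&(S>120)&(Z>80)]
    if len(g): d=np.median(g,0)[:2]-c;print("green",np.hypot(*d).round(1),"dir dryer",np.degrees(np.arctan2(d[1],d[0]))+6.6)
    return p,W
E
python3 - <<'E'
from dial import *
dial("w4.png");print(sense()["width"]);goto([612,294.3,60],12)
E
```

```text
pod 89.7 ((613.0960083007812, 294.1007080078125), (130.8531494140625, 160.63763427734375), 83.39616394042969)
bar 842 78.67554620982588 ((613.0286254882812, 294.5907287597656), (11.983148574829102, 44.482704162597656), 15.895665168762207)
red 132 [610.  305.4  79.4]
red dir dryer deg 106.78045268012335
green 51.8 dir dryer 40.183113953720444
29.943332417402036
now [611.7 294.1 199.8] yaw 12.5 t [  0.2   0.4 139.8] r [-0.   0.   0.5]
```

View pics/w4.png

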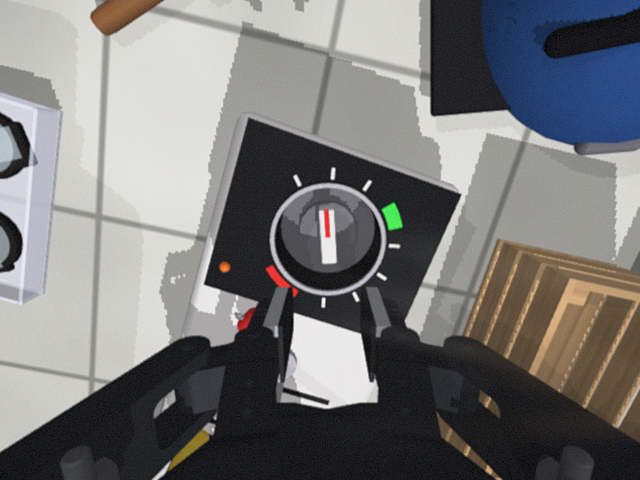

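Wrist view: the bar is at (327,235) with the red end up at (326,213), and the green mark is at (393,216). The bar centre is (613.0, 294.5), 12 x 44.5 mm, and the pointer is at 112.4° in the dryer frame. It must turn about 72° clockwise to 40.5°.

```bash
python3 - <<'E'
from h import *
goto([613,294.5,100],15.7)
E
```

```text
now [611.7 294.1 199.8] yaw 12.5 t [ 0.1  1.4 99.8] r [-0.   0.  -3.2]
```

Request:
apply_moves(commands=[{"tx": 0.1, "ty": 1.4, "tz": 30, "rx": 0, "ry": 0, "rz": -3.2, "claw": 0.35}, {"tx": 0.1, "ty": 1.4, "tz": 60, "rx": 0, "ry": 0, "rz": -3.2, "claw": 0.35}, {"tx": 0.1, "ty": 1.4, "tz": 85, "rx": 0, "ry": 0, "rz": -3.2, "claw": 0.35}, {"tx": 0.1, "ty": 1.4, "tz": 97, "rx": 0, "ry": 0, "rz": -3.2, "claw": 0.35}, {"tx": 0.1, "ty": 1.4, "tz": 97, "rx": 0, "ry": 0, "rz": -3.2, "claw": 0.35}, {"tx": 0.1, "ty": 1.4, "tz": 97, "rx": 0, "ry": 0, "rz": -3.2, "claw": 0.35}, {"tx": 0.1, "ty": 1.4, "tz": 97, "rx": 0, "ry": 0, "rz": -3.2, "claw": 0.35}])

```text
time_s: 12.1
tool_pos: [614.4, 295.2, 104.9]
tool_rot: [0.001, 0.605, 0.796, 0.001]
ft_force: [0.3, -0.0, -0.4]
width: 29.8
finger_force: 0.0
```

```bash
python3 - <<'E'
from h import *
capture("scene");goto([613,294.5,61.5],15.7);print(sense()["width"])
E
```

```text
now [614.3 295.1 104.8] yaw 15.6 t [-0.3 -1.6 43.3] r [ 0.2 -0.  -0.1]
29.713594966359956
```

Request:
apply_moves(commands=[{"tx": 0, "ty": -1.3, "tz": 10, "rx": 0, "ry": 0, "rz": 0, "claw": 0.35}, {"tx": 0, "ty": -1.3, "tz": 20, "rx": 0, "ry": 0, "rz": 0, "claw": 0.35}, {"tx": 0, "ty": -1.3, "tz": 30, "rx": 0, "ry": 0, "rz": 0, "claw": 0.35}, {"tx": 0, "ty": -1.3, "tz": 38, "rx": 0, "ry": 0, "rz": 0, "claw": 0.35}, {"tx": 0, "ty": -1.3, "tz": 41, "rx": 0, "ry": 0, "rz": 0, "claw": 0.35}, {"tx": 0, "ty": -1.3, "tz": 42, "rx": 0, "ry": 0, "rz": 0, "claw": 0.35}, {"tx": 0, "ty": -1.3, "tz": 42, "rx": 0, "ry": 0, "rz": 0, "claw": 0.35}, {"tx": 0, "ty": -1.3, "tz": 42, "rx": 0, "ry": 0, "rz": 0, "claw": 0.35}])

```text
time_s: 12.95
tool_pos: [612.2, 294.4, 61.3]
tool_rot: [0.0, 0.605, 0.796, 0.0]
ft_force: [-0.8, -0.3, 0.2]
width: 30.1
finger_force: 0.0
```

```bash
python3 - <<'E'
from h import *
capture("scene");goto([613,294.5,61.5],15.7);print(sense()["ft_force"])
E
```

```text
now [612.3 294.4  61.5] yaw 15.6 t [-0.1  0.7 -0. ] r [ 0.1 -0.  -0.1]
[-0.19425772  0.07447856 -0.09450881]
```

No contact. Closing on the bar.

Request:
apply_moves(commands=[{"tx": 0, "ty": 0.5, "tz": 0, "rx": 0, "ry": 0, "rz": 0, "claw": 0.0}, {"tx": 0, "ty": 0.5, "tz": 0, "rx": 0, "ry": 0, "rz": 0, "claw": 0.0}, {"tx": 0, "ty": 0.5, "tz": 0, "rx": 0, "ry": 0, "rz": 0, "claw": 0.0}, {"tx": 0, "ty": 0.5, "tz": 0, "rx": 0, "ry": 0, "rz": 0, "claw": 0.0}, {"tx": 0, "ty": 0.5, "tz": 0, "rx": 0, "ry": 0, "rz": 0, "claw": 0.0}])

```text
time_s: 13.5
tool_pos: [612.2, 294.4, 61.6]
tool_rot: [-0.0, 0.605, 0.796, 0.0]
ft_force: [-3.3, -1.2, 5.4]
width: 10.7
finger_force: 60.3
```

Request:
apply_moves(commands=[{"tx": 0, "ty": 0, "tz": 0, "rx": 0, "ry": 0, "rz": 4, "claw": 0.0}, {"tx": 0, "ty": 0, "tz": 0, "rx": 0, "ry": 0, "rz": 8, "claw": 0.0}, {"tx": 0, "ty": 0, "tz": 0, "rx": 0, "ry": 0, "rz": 12, "claw": 0.0}, {"tx": 0, "ty": 0, "tz": 0, "rx": 0, "ry": 0, "rz": 16, "claw": 0.0}, {"tx": 0, "ty": 0, "tz": 0, "rx": 0, "ry": 0, "rz": 20, "claw": 0.0}, {"tx": 0, "ty": 0, "tz": 0, "rx": 0, "ry": 0, "rz": 24, "claw": 0.0}, {"tx": 0, "ty": 0, "tz": 0, "rx": 0, "ry": 0, "rz": 28, "claw": 0.0}, {"tx": 0, "ty": 0, "tz": 0, "rx": 0, "ry": 0, "rz": 32, "claw": 0.0}, {"tx": 0, "ty": 0, "tz": 0, "rx": 0, "ry": 0, "rz": 36, "claw": 0.0}])

```text
time_s: 14.4
tool_pos: [612.3, 294.4, 61.6]
tool_rot: [0.0, 0.822, 0.569, 0.0]
ft_force: [-2.2, -0.7, 4.5]
width: 10.7
finger_force: 60.3
```

Request:
apply_moves(commands=[{"tx": 0, "ty": 0, "tz": 0, "rx": 0, "ry": 0, "rz": 4, "claw": 0.0}, {"tx": 0, "ty": 0, "tz": 0, "rx": 0, "ry": 0, "rz": 8, "claw": 0.0}, {"tx": 0, "ty": 0, "tz": 0, "rx": 0, "ry": 0, "rz": 12, "claw": 0.0}, {"tx": 0, "ty": 0, "tz": 0, "rx": 0, "ry": 0, "rz": 16, "claw": 0.0}, {"tx": 0, "ty": 0, "tz": 0, "rx": 0, "ry": 0, "rz": 20, "claw": 0.0}, {"tx": 0, "ty": 0, "tz": 0, "rx": 0, "ry": 0, "rz": 24, "claw": 0.0}, {"tx": 0, "ty": 0, "tz": 0, "rx": 0, "ry": 0, "rz": 28, "claw": 0.0}, {"tx": 0, "ty": 0, "tz": 0, "rx": 0, "ry": 0, "rz": 32, "claw": 0.0}, {"tx": 0, "ty": 0, "tz": 0, "rx": 0, "ry": 0, "rz": 36, "claw": 0.0}, {"tx": 0, "ty": 0, "tz": 0, "rx": 0, "ry": 0, "rz": 36, "claw": 0.0}, {"tx": 0, "ty": 0, "tz": 0, "rx": 0, "ry": 0, "rz": 36, "claw": 0.0}])

```text
time_s: 15.5
tool_pos: [612.4, 294.3, 61.6]
tool_rot: [0.0, 0.957, 0.289, 0.0]
ft_force: [-2.6, -0.8, 6.3]
width: 10.5
finger_force: 60.3
```

```bash
python3 - <<'E'
from h import *
capture("scene");goto([613,294.5,61.5],-56.1);s=sense();print(s["ft_force"],s["moment"],s["q"][5])
E
```

```text
now [612.4 294.2  61.6] yaw -56.4 t [0.6 0.1 0.1] r [ 0.  -0.  -0.3]
[-1.87340963 -0.12368143  5.79022709] [-0.284273    0.43984017 -0.02150387] 3.0039938631611993
```

Turned to the target. Opening a little, going straight up, and looking.

Request:
apply_moves(commands=[{"tx": 0, "ty": 0, "tz": 0, "rx": 0, "ry": 0, "rz": 0, "claw": 0.33}, {"tx": 0, "ty": 0, "tz": 0, "rx": 0, "ry": 0, "rz": 0, "claw": 0.33}, {"tx": 0, "ty": 0, "tz": 0, "rx": 0, "ry": 0, "rz": 0, "claw": 0.33}, {"tx": 0, "ty": 0, "tz": 0, "rx": 0, "ry": 0, "rz": 0, "claw": 0.33}, {"tx": 0, "ty": 0, "tz": -10, "rx": 0, "ry": 0, "rz": 0, "claw": 0.33}, {"tx": 0, "ty": 0, "tz": -25, "rx": 0, "ry": 0, "rz": 0, "claw": 0.33}, {"tx": 0, "ty": 0, "tz": -50, "rx": 0, "ry": 0, "rz": 0, "claw": 0.33}, {"tx": 0, "ty": 0, "tz": -90, "rx": 0, "ry": 0, "rz": 0, "claw": 0.33}, {"tx": 0, "ty": 0, "tz": -130, "rx": 0, "ry": 0, "rz": 0, "claw": 0.33}, {"tx": 0, "ty": 0, "tz": -140, "rx": 0, "ry": 0, "rz": 0, "claw": 0.33}, {"tx": 0, "ty": 0, "tz": -140, "rx": 0, "ry": 0, "rz": 0, "claw": 0.33}])

```text
time_s: 16.65
tool_pos: [613.9, 295.1, 204.2]
tool_rot: [-0.0, 0.957, 0.289, 0.003]
ft_force: [-0.5, -0.3, -0.7]
width: 28.2
finger_force: 0.0
```

```bash
python3 - <<'E'
from dial import *
p,W=dial("w5.png");print(sense()["tool_pos"])
s,_=cloud("side")
cv2.imwrite("pics/c5.png",np.hstack([cv2.resize(p,(400,300)),cv2.resize(s,(400,300))]))
E
```

```text
pod 89.7 ((613.0609741210938, 294.4266662597656), (130.3972625732422, 160.60777282714844), 83.41527557373047)
bar 844 78.6395990915957 ((613.50048828125, 294.60992431640625), (43.706695556640625, 11.968247413635254), 33.33882141113281)
red 115 [622.9 300.9  79.3]
red dir dryer deg 38.007410641627246
green 51.5 dir dryer 40.18615641428501
[611.89397394 294.15205002 200.14856293]
```

View pics/c5.png

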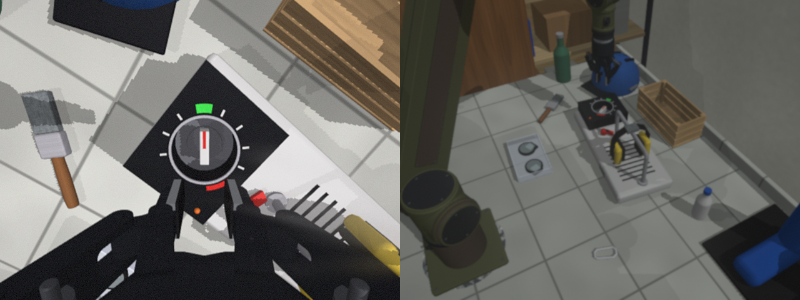

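The pointer (204,140) lines up with the green mark (204,108): the bar is at 39.9° against a target of 40.5°. The muffs still hang on the rail, and the tool is clear of everything.

```bash
python3 -c "
from rig import *
print(finish_job())"
```

```text
the job is handed in; nothing more can be done
None
```

The ear defenders hang free over the rail, one cup on each side, and the dial's pointer is at the green mark (within about 1°); I handed the job in at about 17 s of robot time.

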